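# Ready an examination torch for its new lens in a V-rest

## Task

The examination torch is to get a new lens before the drill: first lay the lens ring flat in the round pocket of the parts plate, right down on the pocket's floor, and let go of it. Then take the torch from its rack, lay its barrel in the V-rest with the tail close up to the stop plate and the head sticking out of the open end, and press it down firmly onto both sides of the V: finish while still holding it pressed there, without letting go. Leave the dropper bottle, the jar and the black compact where they stand.

Things in the scene. Friction and masses are not known exactly. Their poses are not given: they have to be found in the camera images.
- lens_mid (a point): Lens ring: a low aluminium disc with a glass lens in its top, 40 mm in diameter, 16 mm tall, 40 g, lying flat on the table. The point is its centre, 8 mm above its underside; z is its axis.
- lens: The same lens ring; origin at the centre of its underside.
- plate: Fixed grey parts plate, 160 x 85 mm, 14 mm thick, flat on the table, with two pockets: the round one 36 mm from its centre along -x, and a square one (37 mm wide, too small for the ring) 36 mm along +x. Origin under its centre, x along its length.
- round_pocket (a point): Centre of the floor of the plate's round pocket, 8 mm above the table; axes as the plate's. The pocket is 43 mm in diameter and 6 mm deep, its mouth chamfered. A seated ring stands 10 mm proud of the plate, its centre 8 mm above this point.
- torch_mid (a point): Torch: aluminium barrel 30 mm in diameter with a thicker head, 0.14 to 0.22 kg. The point lies on the axis, mid-way between the rack's ribs at the start; x runs along the axis from tail to head. The tail end is at x = -65 mm, the head (38 mm in diameter) from +62 to +98 mm. It starts lying level, loose in its rack, axis 36 mm above the table.
- torch: The same torch; origin and axes as torch_mid.
- torch_head (a point): The centre of the front end of the torch's head, on its axis, 98 mm from torch_mid.
- rack: Fixed grey rack under the torch: base 150 x 70 mm, 6 mm thick, two ribs 12 mm thick, 44 mm wide, centred at x = -45 and +45 mm, tops 34 mm above the table, each with a square notch 32 mm wide, floor 21 mm above the table. 78 mm of barrel are free between the ribs. Origin on the table under its centre; x along the torch, z up.
- vrest: V-rest: fixed aluminium base 150 x 90 mm, 10 mm thick, with two upright yokes 20 mm thick, 52 mm wide, 54 mm high, centred at x = -45 and +45 mm (70 mm clear between them for fingers), each with a 90 degree V open upward, along x. Stop plate at the -x end: 40 mm wide, 62 mm high, face at x = -70 mm. The +x end is open. Origin on the table; y to its left, z up.
- vrest_axis (a point): Where torch_mid lies when the barrel is seated in the V-rest: 55 mm above the table, mid-way between the yokes; axes as vrest, x from the stop plate to the open end. With torch_mid here the torch's tail is 5 mm short of the stop plate and the head is 7 mm clear of the +x yoke.
- v_left: The left (+y) sloping sides of both V yokes of the V-rest; origin as vrest.
- v_right: The right (-y) sloping sides of both V yokes of the V-rest; origin as vrest.
- dropper: Bystander: upright amber bottle with a white cap, 34 mm in diameter, 75 mm tall; origin under its centre.
- jar: Bystander: low white jar, 60 mm in diameter, 45 mm tall; origin under its centre.
- compact: Bystander: flat black square case, 75 x 75 x 18 mm; origin under its centre.
Mind the look-alikes: they are no part of the job. Of the things like the torch, leave any that is blue or turquoise; of the rest the smaller one is meant.

How it is judged (in metres and radians):
On the way:
1. the lens ring lies on the floor of the round pocket, let go, while the torch is not yet in the V-rest (horizontal distance between lens_mid and round_pocket below 0.004 m and z of lens_mid in the frame of round_pocket below 0.0105 m and angle between lens_mid's own z axis and vertical below 0.08 rad and contact force between lens and the fingers below 0.2 N and distance between torch_mid and vrest_axis above 0.05 m), for 0.2 s.
At the end, for the whole second after the job is handed in: Ring flat on the round pocket's floor (4 mm off-centre, 2.5 mm up, 0.08 rad), released. Torch at rest in the V: axis within 2.5 mm and 0.04 rad of seated, tail within 11 mm of the stop, head at the open end, over 3 N on each side of the V, fingers on it with over 2 N (horizontal distance between lens_mid and round_pocket below 0.004 m and z of lens_mid in the frame of round_pocket below 0.0105 m and angle between lens_mid's own z axis and vertical below 0.08 rad and contact force between lens and the fingers below 0.2 N and y of torch_mid in the frame of vrest_axis between -0.0025 and 0.0025 m and z of torch_mid in the frame of vrest_axis between -0.004 and 0.0025 m and x of torch_mid in the frame of vrest_axis between -0.008 and 0.006 m and x of torch_head in the frame of vrest_axis above 0.08 m and angle between the x axis of torch_mid and the x axis of vrest_axis, either way round below 0.04 rad and contact force between torch and v_left above 3 N and contact force between torch and v_right above 3 N and contact force between torch and the fingers above 2 N and linear speed of torch below 0.02 m/s); the arm keeps its last pose, push and grip.
It fails at once if the dropper is shifted by more than 25 mm or tipped over (distance of dropper from where it was at the start of the episode above 0.025 m or angle between dropper's own z axis and vertical above 0.5 rad).
It fails at once if the jar is shifted by more than 25 mm or tipped over (distance of jar from where it was at the start of the episode above 0.025 m or angle between jar's own z axis and vertical above 0.5 rad).
It fails at once if the compact is shifted by more than 25 mm or tipped over (distance of compact from where it was at the start of the episode above 0.025 m or angle between compact's own z axis and vertical above 0.5 rad).
It also fails if it takes over 64 s, if anything falls off the work surface, if the arm or the gripper's body presses on something with over 40 N, if the wrist force passes 120 N, or if a joint passes its speed limit or range.

## Robot

A 6-joint arm with a two-finger parallel gripper is mounted at the origin on the work surface. World frame = base frame: x ahead of the robot, y to its left, z up, the work surface at z = 0. Lengths are in mm, angles in rad, forces in N, time in s.
With the tool pointing down it reaches from about 300 to 875 mm from the base axis. Payload 6.4 kg.
Tool frame: the origin (TCP) lies at the very end of the fingers, on their centre line; the grasp point (between the pads) lies 19 mm behind it; z points along the fingers, y is the line along which they close (so a half turn about z gives the same grasp; the last joint's range is limited). The gripper opens to 85 mm and grips with 20 to 120 N. Pads are 22 mm wide; open, the fingers measure 114 mm over their backs; the gripper's body (76 mm by 85 mm) begins 54 mm behind the grasp point. The pads swing forward as they close: fully open they stand 13 mm farther back than shut.
Start: joints at [0.911, 0.181, 1.607, -0, 1.354, -0.206], TCP at [252.062, 516.823, 231.288] pointing down, gripper open.
Joint ranges: [-2.99, 2.99], [-0.89, 2.07], [0.3, 2.58], [-1.14, 4.28], [0, 2.63], [-3.12, 3.12]. Speed limits (rad/s): [2.57, 2.57, 3.01, 3.14, 3.14, 3.14].

## Interface

Orientations are given as a unit quaternion [x, y, z, w].
In Python, from cell import r, eyes gives the robot as it stands. The module is installed in compiled form; this text tells all that it offers.
- The arm moves only by the shell command python3 -m jog 'ROWS' [FORCE]. ROWS is JSON, a list of rows, each an object with "rotation": the turn, a rotation vector about the tool's x, y, z in degrees, a list of three; "delta_pos": the shift along the tool's x, y, z in cm, a list of three; "fingers": the closure, from 0 (fully open) to 1 (shut). In form: [{"rotation": [wx, wy, wz], "delta_pos": [tx, ty, tz], "fingers": fingers}, ...]. A call has 1 to 12 rows; each row is the pose to reach, as a shift and turn from the pose commanded when the call began, along the tool's axes at that moment; what a row does not reach only later rows make up. A row lasts 1/10 s, in which the tool goes at most 50 mm and 8.59 degrees, less where a joint would pass 70% of its speed; a pose out of reach is approached as far as the arm can. A call with a gripper value outside its range is refused whole. The fingers move at their own pace and stop on an object; FORCE is the grip in N (left out, the last holds). Time passes only in rows, so rows that repeat a pose let the fingers close. It gives the time, the measured TCP pose, the force, the opening and the grip force at its end, in the units of the state.
- r.get_state(): the state, without advancing time (a new reading comes with each control period).
- eyes.get_image(name): name is "side" or "top" or "wrist"; returns the picture (400x640x3 uint8, red, green, blue); there is no depth.
- eyes.camera_params(name): a dict with "K" (3x3 intrinsics, pixels), "world_from_camera" (4x4, takes a point from camera to world coordinates). Camera axes: x right, y down, z forward; pixel columns grow to the right and rows downward; lengths in mm; the calibration is good to about 2 mm. The wrist camera is an equidistant fisheye: a pixel r from the principal point sees the ray r / f radians off the axis. A picture is of the moment at which its call begins: read the wrist's pose just before it. camera_params takes no time and is no camera call; for the wrist camera it gives the pose at the moment of the call.
- r.hand_in(): hands the job in; it is judged then, once.
The state is a dict: "time": time; "joint_positions": joint angles; "dq": joint speeds; "joint_efforts": joint torques, N m; "tcp_pos": TCP position; "ee_rot": TCP orientation; "contact_force": force on the tool from outside, world axes, zero at the start; "ft_torque": the same for the moment, N m; "grip_width": opening from 0.0 (shut) to 1.0 (fully open); "grasp_force": force on a finger pad.
Only numpy, scipy, OpenCV 4.12 (cv2) and the standard library are available. Lean on these libraries where they do the work, as an engineer would, in place of code of your own. Each camera call takes 0.05 s, during which the arm holds its last target. There are 200 camera calls.

## Working session

There is one attempt and no reset: what is moved stays moved. The work goes in short steps, Python scripts to look and compute and a shell command to move; the robot and the scene stay as the last step left them, time stands still between calls to the robot, and variables do not carry over. Pictures are saved under pics/ and viewed, at most 10 in all, crops included, and the job is handed in when it is done.

```bash
mkdir -p pics; python3 - <<'E'
from cell import r, eyes
import cv2
for n in("top","side"):
    im=eyes.get_image(n); cv2.imwrite(f"pics/{n}0.png",im[:,:,::-1])
    p=eyes.camera_params(n); print(n,p["K"],p["world_from_camera"])
s=r.get_state(); print(s)
print(eyes.camera_params("wrist"))
E
```

```text
top [[403.76455606   0.         316.52063907]
 [  0.         403.76455606 196.96653603]
 [  0.           0.           1.        ]] [[ 2.28634962e-02 -9.84096735e-01  1.76155829e-01  3.18136864e+02]
 [-9.99736531e-01 -2.21475490e-02  6.02955754e-03 -7.79512983e+01]
 [-2.03224804e-03 -1.76247274e-01 -9.84343826e-01  1.10379619e+03]
 [ 0.00000000e+00  0.00000000e+00  0.00000000e+00  1.00000000e+00]]
side [[459.18171689   0.         317.44306207]
 [  0.         459.18171689 200.92311344]
 [  0.           0.           1.        ]] [[ 8.72512739e-01 -3.10403561e-01  3.77321017e-01  6.61185930e+01]
 [-4.88487321e-01 -5.38255521e-01  6.86775896e-01 -8.83192334e+02]
 [-1.00825630e-02 -7.83537251e-01 -6.21263003e-01  8.24356578e+02]
 [ 0.00000000e+00  0.00000000e+00  0.00000000e+00  1.00000000e+00]]
{'time': 0.1, 'joint_positions': array([ 9.10725089e-01,  1.81498991e-01,  1.60792518e+00, -1.36884023e-05,
        1.35383158e+00, -2.06325008e-01]), 'dq': array([ 5.02365373e-04, -1.59647141e-03, -1.77091503e-03, -7.39454805e-06,
       -8.00142767e-04,  1.68662566e-04]), 'joint_efforts': array([
[... 263 characters left out ...]
ntact_force': array([ 0.91883045, -0.01076517, -0.97520033]), 'ft_torque': array([-0.0072801 , -0.0355191 , -0.00960993]), 'grasp_force': 0.0, 'grip_width': 0.9996004795650436}
{'K': array([[309.70691629,   0.        , 316.8902633 ],
       [  0.        , 309.70691629, 199.98402033],
       [  0.        ,   0.        ,   1.        ]]), 'world_from_camera': array([[ 4.38953888e-01,  8.63518641e-01,  2.48304334e-01,
         1.88801507e+02],
       [ 8.98507787e-01, -4.21305060e-01, -1.23230686e-01,
         5.48367064e+02],
       [-1.80012252e-03,  2.77195966e-01, -9.60811717e-01,
         3.73433125e+02],
       [ 0.00000000e+00,  0.00000000e+00,  0.00000000e+00,
         1.00000000e+00]])}
```

View pics/top0.png

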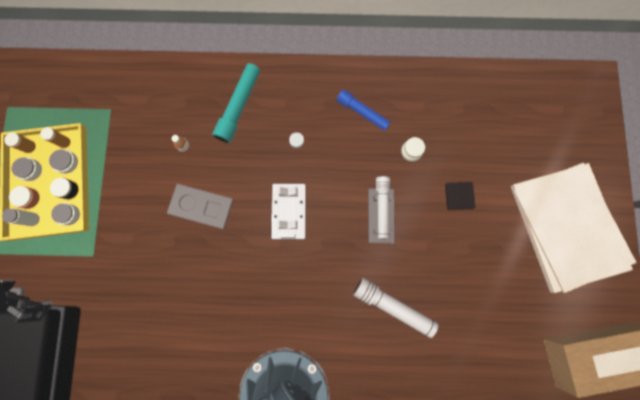

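View pics/side0.png

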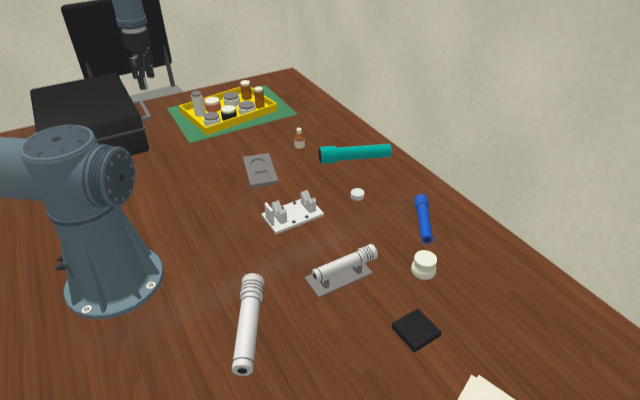

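The top view shows five things that matter:
- White ring at (296,140).
- Grey plate at (200,206), with the round pocket at (187,202).
- V-rest at (288,211).
- Racked white torch at (382,208), with its head up.
- Jar at (413,149), dropper at (180,143) and compact at (460,195).

There are four torch-like things: turquoise (237,103), blue (363,109), large white (397,308) and smaller white in the rack (382,208). The first two are ruled out by colour. Of the two white ones, the racked one is smaller and fits the description. I'll confirm it in an enlarged crop.

```bash
cat > h.py <<'E'
import numpy as np, cv2
from cell import r, eyes
def ray(n,uv,p=None):
    p=p or eyes.camera_params(n); K=p["K"]; T=p["world_from_camera"]
    d=np.array([(uv[0]-K[0,2])/K[0,0],(uv[1]-K[1,2])/K[1,1]])
    if n=="wrist":
        t=np.linalg.norm(d); v=np.array([*(d/t*np.sin(t)),np.cos(t)]) if t>0 else np.array([0,0,1.])
    else: v=np.array([*d,1])
    return T[:3,3],T[:3,:3]@v
def at(n,uv,z,p=None):
    o,v=ray(n,uv,p); return (o+v*(z-o[2])/v[2]).round(1)
E
python3 - <<'E'
from h import *
im=cv2.imread("pics/top0.png"); si=cv2.imread("pics/side0.png")
a=cv2.resize(im[170:255,260:410],None,fx=5,fy=5,interpolation=3)[:, :750]
cv2.imwrite("pics/c1.png",a)
b=cv2.resize(si[180:300,250:390],None,fx=5,fy=5,interpolation=3); cv2.imwrite("pics/c2.png",b)
for n,uv,z in [("lens",(296,140),16),("pocket",(187,202),14),("plate",(200,206),14),("vr",(288,211),10),("torch",(382,208),36),("head",(382,180),55),("jar",(413,149),45),("drop",(180,143),40),("big",(397,308),20)]: print(n,at("top",uv,z))
print(at("side",(357,193),16))
E
```

```text
lens [674. -10.  16.]
pocket [491.2 282.9  14. ]
plate [480.9 246.5  14. ]
vr [473.1   5.9  10. ]
torch [ 483.2 -247.1   36. ]
head [ 555.5 -244.5   55. ]
jar [ 646.1 -330.8   45. ]
drop [650.5 306.5  40. ]
big [ 223.8 -287.    20. ]
[674.2 -14.6  16. ]
```

View pics/c1.png

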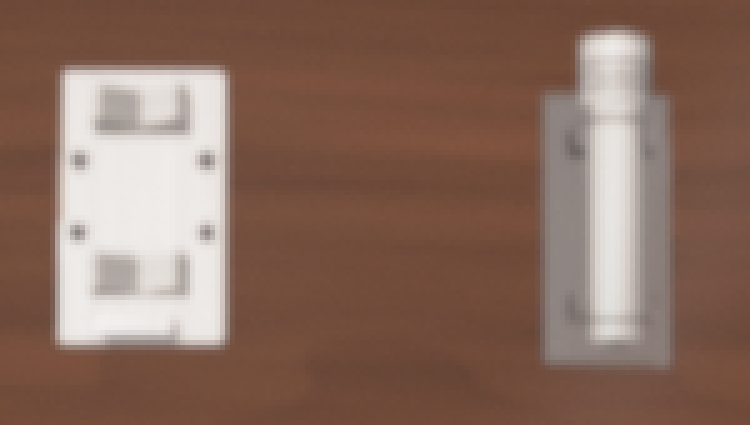

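View pics/c2.png

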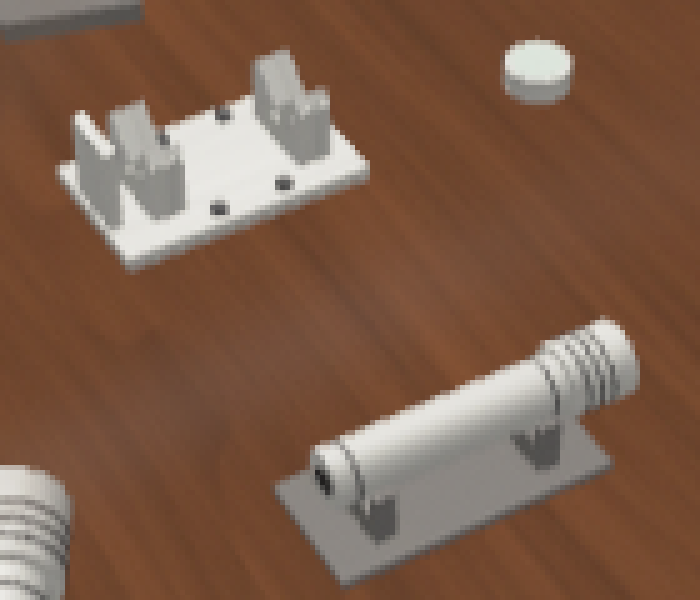

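The crops confirm it: the racked torch at (382,208) is the smaller white one, with its head away from the robot (+x). The V-rest's stop plate is at its near end, crop (140,335), so the torch doesn't need turning. Next I'll move over the plate.

```bash
python3 -m jog '[{"rotation":[0,0,-8],"delta_pos":[-5,-1.5,0.5],"fingers":0},{"rotation":[0,0,-16],"delta_pos":[-10,-3,1],"fingers":0},{"rotation":[0,0,-24],"delta_pos":[-15,-5,1.5],"fingers":0},{"rotation":[0,0,-26],"delta_pos":[-20,-6.5,2],"fingers":0},{"rotation":[0,0,-26],"delta_pos":[-25,-8.5,2.5],"fingers":0},{"rotation":[0,0,-26],"delta_pos":[-31.6,-10.5,3],"fingers":0},{"rotation":[0,0,-26],"delta_pos":[-31.6,-10.5,3],"fingers":0},{"rotation":[0,0,-26],"delta_pos":[-31.6,-10.5,3],"fingers":0},{"rotation":[0,0,-26],"delta_pos":[-31.6,-10.5,3],"fingers":0},{"rotation":[0,0,-26],"delta_pos":[-31.6,-10.5,3],"fingers":0}]' 40
python3 - <<'E'
from h import *
import pickle
p=eyes.camera_params("wrist"); im=eyes.get_image("wrist")[:,:,::-1]
cv2.imwrite("pics/w1.png",im); pickle.dump(p,open("w1.pkl","wb"))
E
```

```text
time: 1.1
tcp_pos: [489.2, 284.5, 201.0]
ee_rot: [-0.0, 1.0, 0.0, -0.001]
contact_force: [0.4, 1.3, 0.2]
grip_width: 0.999
grasp_force: 0.0
```

View pics/w1.png

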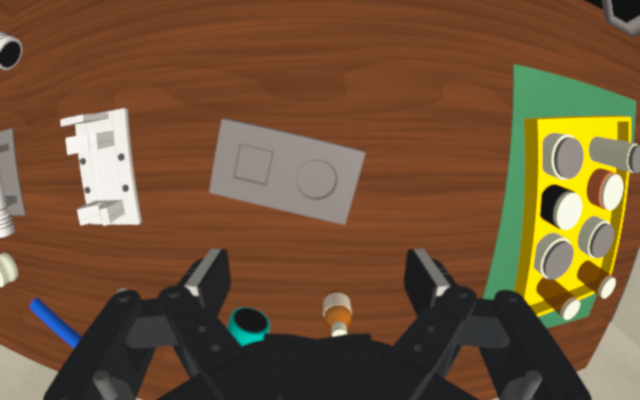

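The wrist view shows the plate with corners near (222,120), (365,152), (346,224) and (210,190). The round pocket is at (317,179), the V-rest is to the left at (105,165), and the dropper is at (337,312).

```bash
python3 - <<'E'
from h import *
import pickle
p=pickle.load(open("w1.pkl","rb")); im=cv2.imread("pics/w1.png")
hsv=cv2.cvtColor(im,cv2.COLOR_BGR2HSV)
m=((hsv[...,1]<50)&(hsv[...,2]>90)).astype(np.uint8)*255
m[:, :205]=0; m[:,375:]=0; m[235:]=0; m[:110]=0
c=max(cv2.findContours(m,0,1)[0],key=cv2.contourArea)[:,0]
P=np.array([at("wrist",q,14,p)[:2] for q in c.astype(float)],np.float32)
print("plate",cv2.minAreaRect(P),len(c))
g=cv2.cvtColor(im,cv2.COLOR_BGR2GRAY)[150:210,285:350]
e=cv2.Canny(g,25,60); ys,xs=np.nonzero(e)
Q=np.array([at("wrist",(x+285.,y+150.),14,p)[:2] for x,y in zip(xs,ys)])
c0=at("wrist",(317.,179.),14,p)[:2]; d=np.linalg.norm(Q-c0,axis=1); k=(d>18)&(d<27)
for _ in range(5):
    A=np.c_[Q[k],np.ones(k.sum())]; s=np.linalg.lstsq(A,(Q[k]**2).sum(1),rcond=None)[0]
    cc=s[:2]/2; R=np.sqrt(s[2]+cc@cc); k=abs(np.linalg.norm(Q-cc,axis=1)-R)<1.5
print("circle",cc,R,k.sum())
# vrest base & lens from the top
t=cv2.imread("pics/top0.png");pt=eyes.camera_params("top")
for nm,(x0,y0,x1,y1),z in [("vrest",(265,178,312,244),10),("lens",(286,130,308,150),16)]:
    w=((t.min(2)>120)).astype(np.uint8)*255; mm=np.zeros_like(w); mm[y0:y1,x0:x1]=w[y0:y1,x0:x1]
    c=max(cv2.findContours(mm,0,1)[0],key=cv2.contourArea)[:,0].astype(float)
    print(nm,cv2.minAreaRect(np.array([at("top",q,z,pt)[:2] for q in c],np.float32)))
E
```

```text
plate ((481.86334228515625, 249.35052490234375), (159.1691131591797, 84.96942901611328), 76.08792114257812) 416
circle [490.40781295 284.51467514] 23.05092392986368 126
vrest ((474.0950927734375, 6.011783599853516), (155.0751953125, 93.38298034667969), 1.576552152633667)
lens ((675.551513671875, -9.945398330688477), (43.9222412109375, 39.40779113769531), 1.9525126218795776)
```

```bash
python3 -m jog '[{"rotation":[0,0,0],"delta_pos":[-18.0,-29.6,10],"fingers":0},{"rotation":[0,0,0],"delta_pos":[-18.0,-29.6,10],"fingers":0},{"rotation":[0,0,0],"delta_pos":[-18.0,-29.6,10],"fingers":0},{"rotation":[0,0,0],"delta_pos":[-18.0,-29.6,10],"fingers":0},{"rotation":[0,0,0],"delta_pos":[-18.0,-29.6,10],"fingers":0},{"rotation":[0,0,0],"delta_pos":[-18.0,-29.6,10],"fingers":0},{"rotation":[0,0,0],"delta_pos":[-18.0,-29.6,10],"fingers":0},{"rotation":[0,0,0],"delta_pos":[-18.0,-29.6,10],"fingers":0},{"rotation":[0,0,0],"delta_pos":[-18.0,-29.6,10],"fingers":0},{"rotation":[0,0,0],"delta_pos":[-18.0,-29.6,10],"fingers":0}]'
cat > lens.py <<'E'
from h import *
import sys
n=sys.argv[1]; z=float(sys.argv[2]); u0,v0=map(float,sys.argv[3:5])
p=eyes.camera_params("wrist"); im=eyes.get_image("wrist")[:,:,::-1]; cv2.imwrite(f"pics/{n}.png",im)
hsv=cv2.cvtColor(im,cv2.COLOR_BGR2HSV); m=((hsv[...,1]<60)&(hsv[...,2]>110)).astype(np.uint8)*255
for c in cv2.findContours(m,0,1)[0]:
    if cv2.contourArea(c)<150: continue
    b=cv2.boundingRect(c); C=c[:,0].astype(float)
    if np.hypot(b[0]+b[2]/2-u0,b[1]+b[3]/2-v0)>150: continue
    P=np.array([at("wrist",q,z,p)[:2] for q in C],np.float32)
    print(b,cv2.minEnclosingCircle(P), cv2.fitEllipse(P))
print(r.get_state()["tcp_pos"])
E
python3 lens.py w2 16 317 220
```

```text
time: 2.15
tcp_pos: [669.5, -10.0, 101.5]
ee_rot: [-0.001, 1.0, 0.0, -0.0]
contact_force: [0.1, 0.3, 0.6]
grip_width: 1.0
grasp_force: 0.0
(414, 249, 36, 48) ((733.0, 89.5), 29.43509292602539) ((735.2314453125, 95.64588165283203), (14.316521644592285, 63.03559112548828), 124.87975311279297)
(184, 249, 36, 48) ((732.699951171875, -108.85000610351562), 29.5933895111084) ((735.8087768554688, -114.24041748046875), (14.066084861755371, 63.657711029052734), 55.38179397583008)
(291, 187, 52, 53) ((676.1407470703125, -9.5), 21.652080535888672) ((676.1321411132812, -9.350388526916504), (39.64361572265625, 42.59623718261719), 89.14262390136719)
[669.53539403  -9.71113393 101.78447829]
```

View pics/w2.png

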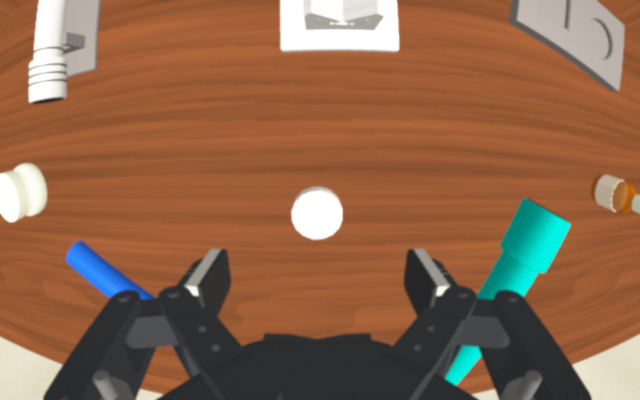

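The ring's top is at (317,213), and nothing stands inside the finger span. I'll descend and grip its upper half.

```bash
python3 -m jog '[{"rotation":[0,0,0],"delta_pos":[-0.4,0,4.5],"fingers":0},{"rotation":[0,0,0],"delta_pos":[-0.75,0.0,8],"fingers":0},{"rotation":[0,0,0],"delta_pos":[-0.75,0.0,9.5],"fingers":0.1},{"rotation":[0,0,0],"delta_pos":[-0.75,0.0,9.5],"fingers":0.3},{"rotation":[0,0,0],"delta_pos":[-0.75,0.0,9.5],"fingers":0.4},{"rotation":[0,0,0],"delta_pos":[-0.75,0.0,9.5],"fingers":0.7},{"rotation":[0,0,0],"delta_pos":[-0.75,0.0,9.5],"fingers":0.7},{"rotation":[0,0,0],"delta_pos":[-0.75,0.0,9.5],"fingers":0.7},{"rotation":[0,0,0],"delta_pos":[-0.75,0.0,9.5],"fingers":0.7},{"rotation":[0,0,0],"delta_pos":[-0.75,0.0,9.5],"fingers":0.7}]' 30
python3 lens.py w3 16 317 230
```

```text
time: 3.2
tcp_pos: [679.5, -12.1, 9.3]
ee_rot: [0.0, 1.0, -0.0, 0.002]
contact_force: [-0.8, 1.9, 8.1]
grip_width: 0.449
grasp_force: 30.2
(360, 240, 22, 44) ((680.8499755859375, 13.550000190734863), 12.754118919372559) ((681.4791259765625, 16.059200286865234), (6.948248863220215, 28.245079040527344), 106.83086395263672)
(252, 240, 23, 44) ((680.8499755859375, -36.0), 12.768126487731934) ((681.3760375976562, -38.632057189941406), (6.859773635864258, 28.63499641418457), 72.68900299072266)
(277, 210, 81, 82) ((675.5030517578125, -11.249861717224121), 22.385311126708984) ((675.8734130859375, -11.209813117980957), (39.40055847167969, 44.21085739135742), 87.88485717773438)
[679.45787565 -12.07097344   9.26794641]
```

View pics/w3.png

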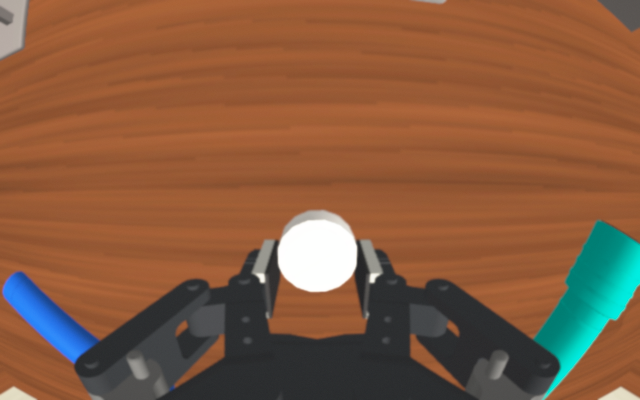

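The ring top is at (317,251), held squarely between the pads. The opening is 38 mm and the grip 30 N. Next I'll lift it and carry it over the pocket.

```bash
python3 -m jog '[{"rotation":[0,0,0],"delta_pos":[0,0,-3],"fingers":0.7},{"rotation":[0,0,0],"delta_pos":[0,0,-6],"fingers":0.7},{"rotation":[0,0,0],"delta_pos":[18.5,29.4,-6],"fingers":0.7},{"rotation":[0,0,0],"delta_pos":[18.5,29.4,-6],"fingers":0.7},{"rotation":[0,0,0],"delta_pos":[18.5,29.4,-6],"fingers":0.7},{"rotation":[0,0,0],"delta_pos":[18.5,29.4,-6],"fingers":0.7},{"rotation":[0,0,0],"delta_pos":[18.5,29.4,-6],"fingers":0.7},{"rotation":[0,0,0],"delta_pos":[18.5,29.4,-6],"fingers":0.7},{"rotation":[0,0,0],"delta_pos":[18.5,29.4,-6],"fingers":0.7},{"rotation":[0,0,0],"delta_pos":[18.5,29.4,-6],"fingers":0.7},{"rotation":[0,0,0],"delta_pos":[18.5,29.4,-6],"fingers":0.7},{"rotation":[0,0,0],"delta_pos":[18.5,29.4,-6],"fingers":0.7}]'
python3 lens.py w4 73 317 230
```

```text
time: 4.45
tcp_pos: [493.6, 281.4, 67.1]
ee_rot: [0.0, 1.0, 0.0, 0.001]
contact_force: [0.9, 0.0, 0.1]
grip_width: 0.443
grasp_force: 30.3
(157, 118, 243, 174) ((465.1000061035156, 261.54998779296875), 65.09644317626953) ((465.65728759765625, 260.0040283203125), (71.82794189453125, 131.35182189941406), 163.8943634033203)
[493.73263982 281.00873985  66.84063911]
```

View pics/w4.png

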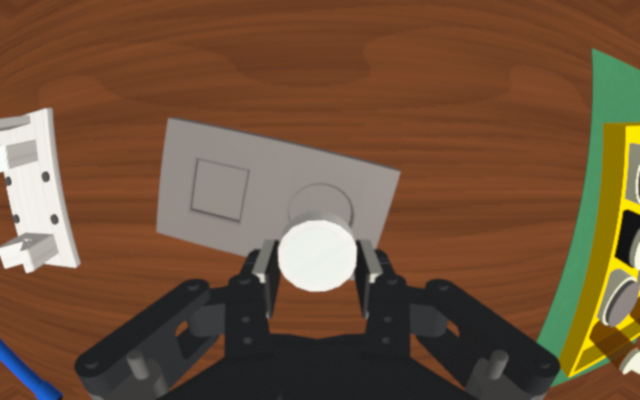

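The ring is held, with its top at (317,256). Part of the pocket shows behind it, its rear arc near (320,185). I'll measure both in this one image.

```bash
cat > fit.py <<'E'
from h import *
def circ(Q,c0,lo,hi,tol=1.0):
    d=np.linalg.norm(Q-c0,axis=1); k=(d>lo)&(d<hi)
    for _ in range(8):
        A=np.c_[Q[k],np.ones(k.sum())]; s=np.linalg.lstsq(A,(Q[k]**2).sum(1),rcond=None)[0]
        cc=s[:2]/2; R=np.sqrt(s[2]+cc@cc); k=abs(np.linalg.norm(Q-cc,axis=1)-R)<tol
    return cc.round(2),R.round(2),k.sum()
E
python3 - <<'E'
from fit import *
p=eyes.camera_params("wrist"); im=cv2.imread("pics/w4.png")
e=cv2.Canny(cv2.cvtColor(im,cv2.COLOR_BGR2GRAY),20,50)
ys,xs=np.nonzero(e[175:218,282:360])
Q=np.array([at("wrist",(x+282.,y+175.),14,p)[:2] for x,y in zip(xs,ys)])
print("pocket",circ(Q,np.array([490.4,284.5]),21,26))
g=im.min(2); m=(g>205).astype(np.uint8); m[:205]=0;m[300:]=0;m[:,:270]=0;m[:,365:]=0
c=max(cv2.findContours(m,0,1)[0],key=cv2.contourArea)[:,0].astype(float)
for z in(72,75):
    P=np.array([at("wrist",q,z,p)[:2] for q in c]); print("ring",z,circ(P,P.mean(0),15,25))
print(r.get_state()["tcp_pos"],cv2.boundingRect(c.astype(np.int32)))
E
```

```text
pocket (array([490.4 , 283.84]), np.float64(22.48), np.int64(116))
ring 72 (array([492.77, 281.95]), np.float64(19.3), np.int64(211))
ring 75 (array([491.26, 281.94]), np.float64(18.89), np.int64(211))
[493.73263982 281.00873985  66.84063911] (279, 221, 77, 70)
```

```bash
python3 -m jog '[{"rotation":[0,0,0],"delta_pos":[0.17,0.22,0],"fingers":0.7},{"rotation":[0,0,0],"delta_pos":[0.17,0.22,3],"fingers":0.7},{"rotation":[0,0,0],"delta_pos":[0.17,0.22,4],"fingers":0.7},{"rotation":[0,0,0],"delta_pos":[0.17,0.22,4.3],"fingers":0.7},{"rotation":[0,0,0],"delta_pos":[0.17,0.22,4.6],"fingers":0.7},{"rotation":[0,0,0],"delta_pos":[0.17,0.22,4.8],"fingers":0.7},{"rotation":[0,0,0],"delta_pos":[0.17,0.22,5.0],"fingers":0.7},{"rotation":[0,0,0],"delta_pos":[0.17,0.22,5.0],"fingers":0.7},{"rotation":[0,0,0],"delta_pos":[0.17,0.22,5.0],"fingers":0.7}]'
```

```text
time: 5.4
tcp_pos: [491.6, 284.2, 17.0]
ee_rot: [0.0, 1.0, 0.0, 0.001]
contact_force: [-0.3, -0.9, 4.9]
grip_width: 0.444
grasp_force: 31.3
```

The TCP stopped at z = 17.0 with 4.9 N of contact, which is what a ring on the pocket floor should give. I'll release, rise and check.

```bash
python3 -m jog '[{"rotation":[0,0,0],"delta_pos":[0,0,0],"fingers":0.4},{"rotation":[0,0,0],"delta_pos":[0,0,0],"fingers":0.3},{"rotation":[0,0,0],"delta_pos":[0,0,0],"fingers":0.1},{"rotation":[0,0,0],"delta_pos":[0,0,0],"fingers":0.0},{"rotation":[0,0,0],"delta_pos":[0,0,0],"fingers":0.0},{"rotation":[0,0,0],"delta_pos":[0,0,-3],"fingers":0},{"rotation":[0,0,0],"delta_pos":[0,0,-8],"fingers":0},{"rotation":[0,0,0],"delta_pos":[0,0,-13],"fingers":0},{"rotation":[0,0,0],"delta_pos":[0,0,-13],"fingers":0},{"rotation":[0,0,0],"delta_pos":[0,0,-13],"fingers":0}]'
python3 - <<'E'
from fit import *
p=eyes.camera_params("wrist"); im=eyes.get_image("wrist")[:,:,::-1]; cv2.imwrite("pics/w5.png",im)
x0,y0=247,140
cv2.imwrite("pics/w5c.png",cv2.resize(im[y0:y0+100,x0:x0+140],None,fx=5,fy=5,interpolation=2))
g=im.min(2); m=(g>190).astype(np.uint8); mm=np.zeros_like(m); mm[y0:y0+110,x0:x0+150]=m[y0:y0+110,x0:x0+150]
c=max(cv2.findContours(mm,0,1)[0],key=cv2.contourArea)[:,0].astype(float)
for z in(24,30):
    P=np.array([at("wrist",q,z,p)[:2] for q in c]); print("ring",z,circ(P,P.mean(0),15,25))
print(cv2.boundingRect(c.astype(np.int32)),r.get_state()["tcp_pos"])
E
```

```text
time: 6.4
tcp_pos: [491.9, 284.5, 148.0]
ee_rot: [-0.0, 1.0, 0.001, 0.002]
contact_force: [-1.0, -0.6, -0.7]
grip_width: 1.001
grasp_force: 0.0
ring 24 (array([489.22, 285.  ]), np.float64(19.28), np.int64(121))
ring 30 (array([487.69, 285.01]), np.float64(18.85), np.int64(121))
(295, 168, 44, 43) [490.59498976 284.05617575 146.1129717 ]
```

View pics/w5c.png

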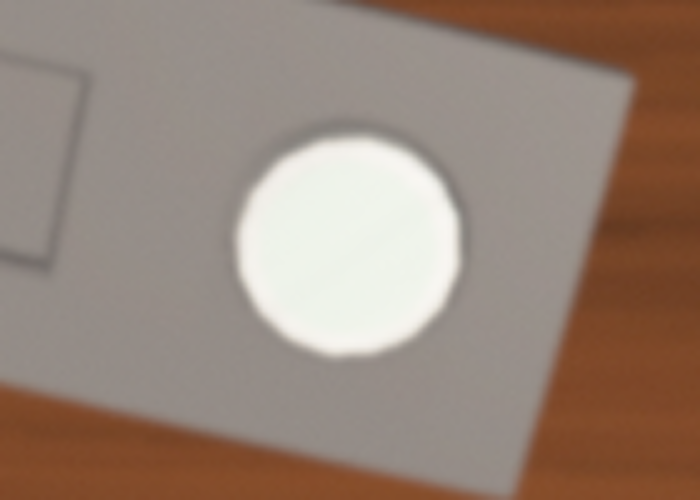

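The ring sits concentric in the pocket, at crop (350,245). Its fitted centre, taken at the seated height, is 1.2 mm from the pocket centre, so it is down and released. Next I'll view the V-rest from above, then the torch.

```bash
python3 -m jog '[{"rotation":[0,0,0],"delta_pos":[1.8,-27.8,-5],"fingers":0},{"rotation":[0,0,0],"delta_pos":[1.8,-27.8,-5],"fingers":0},{"rotation":[0,0,0],"delta_pos":[1.8,-27.8,-5],"fingers":0},{"rotation":[0,0,0],"delta_pos":[1.8,-27.8,-5],"fingers":0},{"rotation":[0,0,0],"delta_pos":[1.8,-27.8,-5],"fingers":0},{"rotation":[0,0,0],"delta_pos":[1.8,-27.8,-5],"fingers":0},{"rotation":[0,0,0],"delta_pos":[1.8,-27.8,-5],"fingers":0},{"rotation":[0,0,0],"delta_pos":[1.8,-27.8,-5],"fingers":0},{"rotation":[0,0,0],"delta_pos":[1.8,-27.8,-5],"fingers":0},{"rotation":[0,0,0],"delta_pos":[1.8,-27.8,-5],"fingers":0}]'
python3 - <<'E'
from fit import *
import pickle
p=eyes.camera_params("wrist"); im=eyes.get_image("wrist")[:,:,::-1]; cv2.imwrite("pics/w6.png",im); pickle.dump(p,open("w6.pkl","wb"))
print(r.get_state()["tcp_pos"])
E
python3 -m jog '[{"rotation":[0,0,0],"delta_pos":[-0.8,-25.3,1],"fingers":0},{"rotation":[0,0,0],"delta_pos":[-0.8,-25.3,1],"fingers":0},{"rotation":[0,0,0],"delta_pos":[-0.8,-25.3,1],"fingers":0},{"rotation":[0,0,0],"delta_pos":[-0.8,-25.3,1],"fingers":0},{"rotation":[0,0,0],"delta_pos":[-0.8,-25.3,1],"fingers":0},{"rotation":[0,0,0],"delta_pos":[-0.8,-25.3,1],"fingers":0},{"rotation":[0,0,0],"delta_pos":[-0.8,-25.3,1],"fingers":0},{"rotation":[0,0,0],"delta_pos":[-0.8,-25.3,1],"fingers":0},{"rotation":[0,0,0],"delta_pos":[-0.8,-25.3,1],"fingers":0}]'
python3 - <<'E'
from fit import *
import pickle
p=eyes.camera_params("wrist"); im=eyes.get_image("wrist")[:,:,::-1]; cv2.imwrite("pics/w7.png",im); pickle.dump(p,open("w7.pkl","wb"))
a=cv2.imread("pics/w6.png")[70:290,170:470]; b=im[70:290,170:470]
cv2.imwrite("pics/c67.png",cv2.resize(np.hstack([a,b]),(800,293),interpolation=cv2.INTER_AREA))
E
```

```text
time: 7.45
tcp_pos: [472.3, 7.5, 195.3]
ee_rot: [-0.001, 1.0, 0.0, -0.001]
contact_force: [-0.1, 1.0, 0.1]
grip_width: 0.999
grasp_force: 0.0
[472.48167837   7.40292715 195.55584572]
time: 8.4
tcp_pos: [481.1, -244.9, 186.2]
ee_rot: [-0.001, 1.0, 0.0, -0.0]
contact_force: [0.7, -0.4, -0.4]
grip_width: 1.003
grasp_force: 0.0
```

View pics/c67.png

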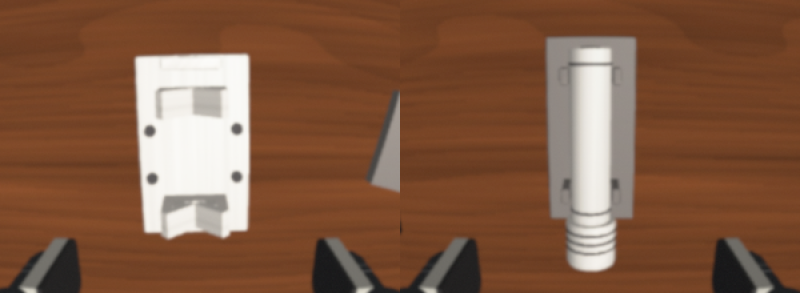

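Left half: the V-rest, with four dark base holes around crop (193,154), the stop plate at the top and the open end at the bottom. Right half: the racked torch, barrel at crop (592,130), tail at the top (592,48) and head at the bottom.

```bash
python3 - <<'E'
from fit import *
import pickle
p=pickle.load(open("w6.pkl","rb")); im=cv2.imread("pics/w6.png"); g=im.max(2)
H=[]
for u,v in[(150,131),(237,129),(152,178),(237,177)]:
    u=int(u*.75+170);v=int(v*.75+70); s=g[v-6:v+7,u-6:u+7].astype(float); w=np.clip(190-s,0,None); yy,xx=np.mgrid[v-6:v+7,u-6:u+7]
    H.append(at("wrist",((w*xx).sum()/w.sum(),(w*yy).sum()/w.sum()),10,p)[:2])
H=np.array(H); print("holes",H.tolist(),"c",H.mean(0),"ang",np.degrees([np.arctan2(*(H[2]-H[0])[::-1]),np.arctan2(*(H[3]-H[1])[::-1]),np.arctan2(*(H[0]-H[1])[::-1])+np.pi/2]))
# base outline
m=(im.min(2)>150).astype(np.uint8); m[:100]=0;m[250:]=0;m[:,:260]=0;m[:,370:]=0
c=max(cv2.findContours(m,0,1)[0],key=cv2.contourArea)[:,0].astype(float)
P=np.array([at("wrist",q,10,p)[:2] for q in c],np.float32)
for s in(1,-1):   # side edges, straight-line fit
    k=(abs(P[:,0]-472)<55)&(s*(P[:,1]-7)>35); print("edge",s,cv2.fitLine(P[k],cv2.DIST_HUBER,0,.01,.01).ravel(),k.sum())
print("x range",P[:,0].min(),P[:,0].max())
p=pickle.load(open("w7.pkl","rb")); im=cv2.imread("pics/w7.png")
m=(im.min(2)>170).astype(np.uint8); m[:95]=0;m[285:]=0;m[:,:275]=0;m[:,355:]=0
c=max(cv2.findContours(m,0,1)[0],key=cv2.contourArea)[:,0].astype(float)
P=np.array([at("wrist",q,36,p)[:2] for q in c],np.float32)
print("torch x",P[:,0].min(),P[:,0].max())
C=P[:,1].mean()
for s in(1,-1):
    k=(P[:,0]>440)&(P[:,0]<525)&(s*(P[:,1]-C)>10); print("edge",s,cv2.fitLine(P[k],cv2.DIST_HUBER,0,.01,.01).ravel(),k.sum())
hsv=cv2.cvtColor(im,cv2.COLOR_BGR2HSV); m=((hsv[...,1]<60)&(hsv[...,2]>80)).astype(np.uint8); m[:90]=0;m[228:]=0;m[:,:270]=0;m[:,360:]=0
c=max(cv2.findContours(m,0,1)[0],key=cv2.contourArea)[:,0].astype(float)
P=np.array([at("wrist",q,6,p)[:2] for q in c],np.float32); print("rack",cv2.minAreaRect(P),P[:,0].min())
E
```

```text
holes [[460.5, -29.4], [458.9, 41.0], [500.8, -28.4], [499.1, 41.9]] c [479.825   6.275] ang [1.42143981 1.28252708 1.30195267]
edge 1 [9.9967003e-01 2.5686802e-02 4.7920999e+02 5.1169998e+01] 98
edge -1 [ 9.9968272e-01  2.5188824e-02  4.6784000e+02 -3.8070000e+01] 98
x range 399.2 554.8
torch x 416.5 527.2
edge 1 [ 9.999763e-01 -6.889349e-03  4.854500e+02 -2.345500e+02] 83
edge -1 [ 9.9995118e-01 -9.8779965e-03  4.7742001e+02 -2.5854999e+02] 84
rack ((465.15118408203125, -248.30471801757812), (140.91519165039062, 69.38533782958984), 0.18603599071502686) 394.8
```

The dark tail band cut off the torch mask. Adding the tail cap puts torch_mid at about (470,-247.5), which matches the rack centre. The V-rest is at about (474.2,6.4), turned +1.4°. Grasping the torch now.

```bash
python3 -m jog '[{"rotation":[0,0,0],"delta_pos":[1.15,-0.3,5],"fingers":0},{"rotation":[0,0,0],"delta_pos":[1.15,-0.3,10],"fingers":0},{"rotation":[0,0,0],"delta_pos":[1.15,-0.3,15],"fingers":0},{"rotation":[0,0,0],"delta_pos":[1.15,-0.3,16.9],"fingers":0},{"rotation":[0,0,0],"delta_pos":[1.15,-0.3,16.9],"fingers":0.2},{"rotation":[0,0,0],"delta_pos":[1.15,-0.3,16.9],"fingers":0.4},{"rotation":[0,0,0],"delta_pos":[1.15,-0.3,16.9],"fingers":0.55},{"rotation":[0,0,0],"delta_pos":[1.15,-0.3,16.9],"fingers":0.9},{"rotation":[0,0,0],"delta_pos":[1.15,-0.3,16.9],"fingers":0.9},{"rotation":[0,0,0],"delta_pos":[1.15,-0.3,16.9],"fingers":0.9},{"rotation":[0,0,0],"delta_pos":[1.15,-0.3,16.9],"fingers":0.9},{"rotation":[0,0,0],"delta_pos":[1.15,-0.3,16.9],"fingers":0.9}]' 80
```

```text
time: 9.65
tcp_pos: [470.9, -250.7, 19.8]
ee_rot: [0.0, 1.0, -0.001, 0.002]
contact_force: [0.0, 2.4, 7.1]
grip_width: 0.329
grasp_force: 78.2
```

```bash
python3 -m jog '[{"rotation":[0,0,0],"delta_pos":[0,0,-3],"fingers":0.9},{"rotation":[0,0,0],"delta_pos":[0,0,-6],"fingers":0.9},{"rotation":[0,0,-1.4],"delta_pos":[-0.4,3,-8],"fingers":0.9},{"rotation":[0,0,-1.4],"delta_pos":[-0.4,8,-8],"fingers":0.9},{"rotation":[0,0,-1.4],"delta_pos":[-0.4,13,-8],"fingers":0.9},{"rotation":[0,0,-1.4],"delta_pos":[-0.4,18,-8],"fingers":0.9},{"rotation":[0,0,-1.4],"delta_pos":[-0.4,22,-8],"fingers":0.9},{"rotation":[0,0,-1.4],"delta_pos":[-0.4,25.4,-8],"fingers":0.9},{"rotation":[0,0,-1.4],"delta_pos":[-0.4,25.4,-8],"fingers":0.9},{"rotation":[0,0,-1.4],"delta_pos":[-0.4,25.4,-8],"fingers":0.9},{"rotation":[0,0,-1.4],"delta_pos":[-0.4,25.4,-8],"fingers":0.9},{"rotation":[0,0,-1.4],"delta_pos":[-0.4,25.4,-8],"fingers":0.9}]'
python3 - <<'E'
from fit import *
import pickle
p=eyes.camera_params("wrist"); im=eyes.get_image("wrist")[:,:,::-1]; cv2.imwrite("pics/w8.png",im); pickle.dump(p,open("w8.pkl","wb"))
s=r.get_state(); print(s["tcp_pos"],s["ee_rot"])
E
```

```text
time: 10.85
tcp_pos: [473.7, 3.0, 97.6]
ee_rot: [-0.011, 1.0, -0.0, 0.0]
contact_force: [-0.1, -0.4, -2.4]
grip_width: 0.321
grasp_force: 79.6
[473.6157388    2.96243556  97.51826004] [-1.13235895e-02  9.99935851e-01 -1.44353266e-04  2.21427655e-04]
```

View pics/w8.png

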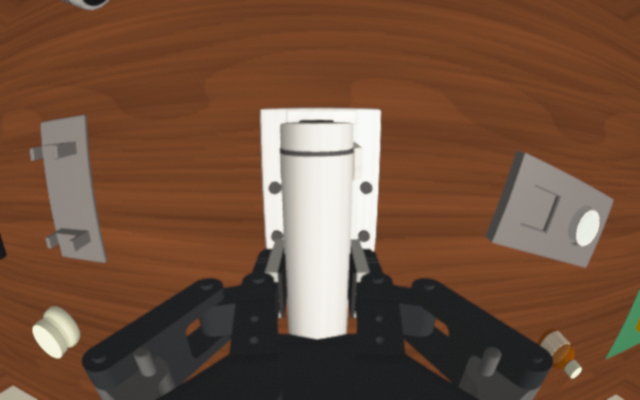

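The torch is held over the V-rest: tail at (317,123), barrel centred near column 317. The base edges are at columns 263 and 380, and the ring still sits in the pocket at (588,228). I'll measure the offset between torch and rest from this same image, and take no more pictures to view.

```bash
python3 - <<'E'
from fit import *
import pickle
p=pickle.load(open("w8.pkl","rb")); im=cv2.imread("pics/w8.png").astype(int)
gr=cv2.cvtColor(im.astype(np.uint8),cv2.COLOR_BGR2GRAY).astype(float)
gx=np.gradient(cv2.GaussianBlur(gr,(3,3),0),axis=1); b=im[...,0]
def edge(v,lo,hi,s): # strongest gradient of sign s
    return lo+np.argmax(s*gx[v,lo:hi])
# base outer edges (table->white), by blue channel
L=[];Rr=[]
for v in range(120,235):
    w=np.nonzero(b[v,240:400]>110)[0]+240; L.append((w.min(),v)); Rr.append((w.max(),v))
for n,q in(("baseR",L),("baseL",Rr)):
    P=np.array([at("wrist",x,10,p)[:2] for x in np.array(q,float)],np.float32); f=cv2.fitLine(P,cv2.DIST_HUBER,0,.01,.01).ravel(); print(n,np.degrees(f[1]/f[0]),"y@474",f[3]+(474-f[2])*f[1]/f[0])
for rows in (range(165,232),):
  o=[]
  for lo,hi,s in((274,298,1),(340,362,-1)):
    q=[(edge(v,lo,hi,s),v) for v in rows]; print(q[::13])
    P=np.array([at("wrist",np.array(x,float),116,p)[:2] for x in q],np.float32); f=cv2.fitLine(P,cv2.DIST_HUBER,0,.01,.01).ravel(); o.append(f); print(np.degrees(f[1]/f[0]),"y@474",f[3]+(474-f[2])*f[1]/f[0])
print("tail col", [(v,int(gr[v,317])) for v in range(104,132,2)], at("wrist",(317.,122.),114,p),at("wrist",(317.,108.),10,p))
print([(v,int(gr[v,300])) for v in range(112,132,2)],p["world_from_camera"][:3,3])
E
```

```text
baseR 1.3304352 y@474 -38.442814
baseL 1.497698 y@474 51.23715
[(np.int64(284), 165), (np.int64(285), 178), (np.int64(279), 191), (np.int64(286), 204), (np.int64(287), 217), (np.int64(279), 230)]
2.6691256 y@474 -8.633591
[(np.int64(351), 165), (np.int64(351), 178), (np.int64(361), 191), (np.int64(348), 204), (np.int64(347), 217), (np.int64(360), 230)]
-1.8505317 y@474 15.088732
tail col [(104, 78), (106, 88), (108, 173), (110, 230), (112, 246), (114, 246), (116, 246), (118, 232), (120, 102), (122, 97), (124, 208), (126, 238), (128, 240), (130, 240)] [407.2   2.3 114. ] [399.9   2.1  10. ]
[(112, 244), (114, 246), (116, 244), (118, 237), (120, 163), (122, 109), (124, 188), (126, 217), (128, 219), (130, 219)] [403.38675945   2.21629912 240.51702125]
```

The torch is about 3.3 mm short in y and 1.5 mm short in x, with the yaw matched. I'll correct that and lower it to first contact.

```bash
python3 -m jog '[{"rotation":[0,0,0],"delta_pos":[-0.15,0.33,0],"fingers":0.9},{"rotation":[0,0,0],"delta_pos":[-0.15,0.33,2.5],"fingers":0.9},{"rotation":[0,0,0],"delta_pos":[-0.15,0.33,4.5],"fingers":0.9},{"rotation":[0,0,0],"delta_pos":[-0.15,0.33,5.3],"fingers":0.9},{"rotation":[0,0,0],"delta_pos":[-0.15,0.33,5.6],"fingers":0.9},{"rotation":[0,0,0],"delta_pos":[-0.15,0.33,5.9],"fingers":0.9},{"rotation":[0,0,0],"delta_pos":[-0.15,0.33,6.1],"fingers":0.9},{"rotation":[0,0,0],"delta_pos":[-0.15,0.33,6.1],"fingers":0.9},{"rotation":[0,0,0],"delta_pos":[-0.15,0.33,6.1],"fingers":0.9}]'
```

```text
time: 11.8
tcp_pos: [476.6, 5.6, 38.8]
ee_rot: [-0.012, 1.0, -0.001, 0.001]
contact_force: [-4.1, -6.3, 17.3]
grip_width: 0.326
grasp_force: 81.7
```

Contact came at TCP z = 38.8, exactly the seated height. The V is pushing back sideways with 6 N, so I'll ease y by about 1.5 mm and press a little harder.

```bash
python3 -m jog '[{"rotation":[0,0,0],"delta_pos":[0.05,-0.1,0.1],"fingers":0.9},{"rotation":[0,0,0],"delta_pos":[0.1,-0.15,0.2],"fingers":0.9},{"rotation":[0,0,0],"delta_pos":[0.1,-0.15,0.2],"fingers":0.9},{"rotation":[0,0,0],"delta_pos":[0.1,-0.15,0.2],"fingers":0.9},{"rotation":[0,0,0],"delta_pos":[0.1,-0.15,0.2],"fingers":0.9},{"rotation":[0,0,0],"delta_pos":[0.1,-0.15,0.2],"fingers":0.9}]'
python3 - <<'E'
from fit import *
p=eyes.camera_params("wrist"); im=eyes.get_image("wrist")[:,:,::-1]; cv2.imwrite("pics/w9.png",im)
g=cv2.cvtColor(im,cv2.COLOR_BGR2GRAY)
print([(v,int(g[v,317])) for v in range(96,132,2)]); print(at("wrist",(317.,122.),58,p),at("wrist",(317.,108.),62,p),p["world_from_camera"][:3,3])
s=r.get_state(); print(s["tcp_pos"],s["contact_force"],s["ee_rot"],s["time"])
# ring re-check from the top camera
t=eyes.get_image("top")[:,:,::-1]; m=(t.min(2)>150).astype(np.uint8); k=np.zeros_like(m); k[185:220,170:205]=m[185:220,170:205]
for c in cv2.findContours(k,0,1)[0]:
    if len(c)>5: (u,v),_=cv2.minEnclosingCircle(c); print("ring top",at("top",(u,v),24))
E
```

```text
time: 12.4
tcp_pos: [476.7, 5.5, 38.6]
ee_rot: [-0.012, 1.0, -0.0, 0.002]
contact_force: [-7.5, 2.7, 35.5]
grip_width: 0.326
grasp_force: 83.8
[(96, 75), (98, 75), (100, 127), (102, 222), (104, 243), (106, 245), (108, 244), (110, 244), (112, 244), (114, 244), (116, 244), (118, 242), (120, 184), (122, 116), (124, 209), (126, 236), (128, 236), (130, 236)]
[410.    4.7  58. ] [404.5   4.6  62. ] [405.76876734   4.70569416 181.12607588]
[476.65061996   5.44428389  38.51390662] [-7.7503345   3.02590983 34.62205704] [-1.18356935e-02  9.99926966e-01 -4.04533857e-04  2.41145446e-03] 12.45
ring top [488.8 284.5  24. ]
```

The tail gap to the stop is about 5.8 mm, the press is about 35 N and well balanced, and the ring is still in the pocket. Handing in.

```bash
python3 -c "
from cell import r
print(r.hand_in())"
```

```text
the job is handed in; nothing more can be done
None
```

The job is handed in, with no verdict returned: by my last readings the ring is released on the round pocket's floor and the torch is held pressed in the V at about 35 N, tail about 6 mm from the stop; I viewed 11 pictures, one over the limit of 10.

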